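# Draw the packing board out from under the stone slabs and seat it in the fixture

### The arm

A 6-joint arm with a two-finger parallel gripper is mounted at the origin on the work surface. World frame = base frame: x ahead of the robot, y to its left, z up, the work surface at z = 0. Lengths are in m, angles in rad, forces in N, time in s.
With the tool pointing down it reaches from about 0.15 to 0.775 m from the base axis. Payload 6.1 kg.
Tool frame: the origin (TCP) lies between the finger pads; the fingertips stand 11 mm ahead of it and the grasp point (between the pads) lies 8 mm behind it; z points along the fingers, y is the direction in which the jaws open and shut (so a half turn about z gives the same grasp; the last joint's range is limited). The gripper opens to 85 mm and grips with 20 to 120 N. Pads are 22 mm wide; open, the fingers measure 114 mm over their backs; the gripper's body (76 mm by 85 mm) begins 54 mm behind the grasp point. The pads swing forward as they close: fully open they stand 13 mm farther back than shut.
Start: joints at [1.305, 0.126, -0.04, 1.405, 0, 1.571], TCP at [0.138, 0.507, 0.242] pointing down, gripper open.
Joint ranges: [-2.72, 2.72], [-0.95, 1.95], [-1.27, 1.35], [-1.78, 2.02], [-1.46, 1.47], [-3.14, 3.14]. Speed limits (rad/s): [2.39, 2.39, 3.01, 3.14, 3.14, 3.14].

### API

Orientations are given as a 3x3 rotation matrix whose columns are the frame's x, y, z axes.
In Python, from plant import env gives the robot as it stands.
- The arm moves only by the tool move_arm, never from a script. Its argument "commands" is a list of rows, each a list of 3 entries, a list of its own where there are three numbers: the turn, a rotation vector about the tool's x, y, z in degrees, then the shift along the tool's x, y, z in mm, then the closure, from 0 (fully open) to 1 (shut). A call has 1 to 20 rows; each row is the pose to reach, as a shift and turn from the pose commanded when the call began, along the tool's axes at that moment; what a row does not reach only later rows make up. A row lasts 1/8 s, in which the tool goes at most 62.5 mm and 10.7 degrees, less where a joint would pass 70% of its speed; a pose out of reach is approached as far as the arm can. A call with a gripper value outside its range is refused whole. The fingers move at their own pace and stop on an object; "force" is the grip in N (left out, the last holds). Time passes only in rows, so rows that repeat a pose let the fingers close. It gives the time, the measured TCP pose, the force and the opening at its end, in the units of the state.
- env.state(): the state, without advancing time (a new reading comes with each control period).
- env.snapshot(name): name is "scene" or "top" or "wrist"; returns (picture, depth): 420x560x3 uint8, red, green, blue; 420x560 float32, m along the optical axis (not along the pixel's ray), 0 where there is no reading.
- env.camera_model(name): a dict with "K" (3x3 intrinsics, pixels), "distortion" ([k1, k2, p1, p2, k3] as OpenCV has them; the pictures are not rectified), "position" and "rotation" of the camera in the world. Camera axes: x right, y up, looking along -z (the intrinsics and any distortion apply to the point x, -y, -z); pixel columns grow to the right and rows downward; lengths in m; the calibration is good to about 2 mm. A picture is of the moment at which its call begins: read the wrist's pose just before it. camera_model takes no time and is no camera call; for the wrist camera it gives the pose at the moment of the call.
- env.job_done(): hands the job in, once; it reports no verdict.
The state is a dict: "clock": time; "joint_positions": joint angles; "dq": joint speeds; "effort": joint torques, N m; "position": TCP position; "orientation": TCP orientation; "wrist_force": force on the tool from outside, world axes, zero at the start; "ft_torque": the same for the moment, N m; "gripper_width": finger opening in m.
Only numpy, scipy, OpenCV 4.12 (cv2) and the standard library are available. Lean on these libraries where they do the work, as an engineer would, in place of code of your own. Each camera call takes 0.05 s, during which the arm holds its last target. There are 200 camera calls.

### The job

Draw the plywood board out from under the stack of stone slabs, through the opening of the bench stop; a cross cleat on its hidden end may catch on a post, so feel for it, ease the board sideways and never force it, and let the slabs settle as a square stack behind the stop without touching them. Then lay the board flat in the aluminium pocket and push its plain end gently home against the end wall, leave it there, and leave the brush, the bottle and the chisel alone.

Things in the scene. Friction and masses are not known exactly. Their poses are not given: they have to be found in the camera images.
- board_mid (a point): plywood board, 190 x 40 x 15 mm, 0.1 kg, flat on the bench, lowest in the stack; about 70 mm of its plain end stick out through the bench stop, away from the slabs. This point is its centre (7.5 mm up); x along its length to the hidden end, z up. Friction holds it with 3 to 15 N at first, under 7 N once the slabs have tipped back (about 15 degrees, half-way out); in the end they settle flat
- cleat_end (a point): the board's hidden end, middle of its end face, on the board's centre line (95 mm from its centre, same axes). A plywood cross cleat, 54 mm wide, 14 mm thick, takes up the last 16 mm of the board; it was fixed off-centre, by up to 8 mm to either side: how far is not measured and cannot be seen below the slabs, only felt when its shoulder meets a post
- slab1_mid (a point): the lowest of three alike dark stone slabs, 100 x 80 x 15 mm, about 0.3 kg, stacked roughly square; this point is its centre, x along its 100 mm length, z up
- slab2_mid (a point): the middle of three alike dark stone slabs, 100 x 80 x 15 mm, about 0.3 kg, stacked roughly square; this point is its centre, x along its 100 mm length, z up
- slab3_mid (a point): the topmost of three alike dark stone slabs, 100 x 80 x 15 mm, about 0.3 kg, stacked roughly square; this point is its centre, x along its 100 mm length, z up
- gate: bench stop, fixed, grey steel portal, 102 mm wide, 46 mm high. Origin on the bench under the middle of the stack; the board is drawn out along its -x. A cross bar (x -64 to -54 mm, z 18 to 46 mm) holds the slabs back. The board's centre is at x = -47 mm (give or take 4) at the start; the cleat's shoulder reaches the posts with it at x = -133 mm; at x = -172 mm the board is clear of the posts
- gate_gap (a point): opening of the bench stop, on the bench midway between its two posts (each 20 mm long in x, 22 mm wide), at x = -64 mm of its frame, same axes. It is 58 mm wide: 9 mm to spare on each side of the board, 2 mm on each side of its cleat, so the board must be shifted sideways until the cleat passes. The posts are rigid: stop when it catches; never press on them with more than 15 N
- pocket: pocket of a grinding fixture, fixed, aluminium, open at its top and mouth; the bench is its floor. Origin on the bench at the middle of the end wall's inner face, x into the wall; the mouth looks along -x. Two cheeks, 20 mm thick, 30 mm high, run from the wall to x = -50 mm, 46 mm apart (3 mm to spare each side of the board). The wall is rigid: press with a few newtons, 20 N at most
- pocket_home (a point): where the centre of the board lies when it is home: 95 mm ahead of the pocket's end wall (x = -95 mm of its frame, same axes), 7.5 mm above the bench
- brush: hand brush lying on the bench, a bystander
- bottle: white bottle, 60 mm across, 130 mm high, a bystander
- chisel: broad stone chisel with a wooden handle, 210 mm long, lying on the bench, a bystander
Things that resemble listed ones, but are neither listed nor needed, are in the scene too. What is shaped like the gate but yellow is not meant.

How it is judged:
By the outcome, as a careful person would: the job done as asked, in the order asked, and still so for the second after the job is handed in, with the robot touching nothing.
It also fails if it takes over 72 s, if anything falls off the work surface, if the arm or the gripper's body presses on something with over 40 N, if the wrist force passes 120 N, or if a joint passes its speed limit or range.

## Working session

There is one attempt and no reset: what is moved stays moved. The work goes in short steps, Python scripts to look and compute and a tool call to move; the robot and the scene stay as the last step left them, time stands still between calls to the robot, and variables do not carry over. Pictures are saved under pics/ and viewed, about 8 in all and at most 12, crops included, and the job is handed in when it is done.

Besides the shell and the picture viewer there is one more tool, called after "Request:" by a JSON object that holds its "api" and its "payload", one argument or row to a line. move_arm: Moves the arm, as the interface text tells. Its arguments: {"type":"object","properties":{"commands":{"type":"array"},"force":{"type":"number"}},"required":["commands"]}

```bash
mkdir -p pics; ls; cat > h.py <<'E'
import numpy as np, cv2
from plant import env
def save(im,n): cv2.imwrite('pics/'+n+'.png',im[:,:,::-1])
def proj(cm,u,v,d=None,z=None):
    p=cv2.undistortPoints(np.array([[[u,v]]],float),np.array(cm['K'],float),np.array(cm['distortion'],float))[0,0]
    ray=np.array([p[0],-p[1],-1.]);R=np.array(cm['rotation']);o=np.array(cm['position'])
    r=R@ray
    return o+r*(d if d is not None else (z-o[2])/r[2])
E
python3 - <<'E'
from h import *
for n in('top','scene'):
    im,d=env.snapshot(n);save(im,n+'1');np.savez('pics/'+n+'1.npz',im=im,d=d);cm=env.camera_model(n);print(n,cm)
print(env.state())
E
```

```text
pics
top {'K': array([[409.29721958,   0.        , 281.0193391 ],
       [  0.        , 409.29721958, 212.47402768],
       [  0.        ,   0.        ,   1.        ]]), 'distortion': array([-0.08512613,  0.        ,  0.        ,  0.        ,  0.        ]), 'position': array([0.34538703, 0.17765828, 1.12773421]), 'rotation': array([[-0.03828997,  0.97919853, -0.19925894],
       [-0.99925637, -0.038426  ,  0.00318584],
       [-0.00453715,  0.19923275,  0.9799417 ]])}
scene {'K': array([[441.64225637,   0.        , 275.81165768],
       [  0.        , 441.64225637, 208.24444548],
       [  0.        ,   0.        ,   1.        ]]), 'distortion': array([-0.0744861,  0.       ,  0.       ,  0.       ,  0.       ]), 'position': array([1.59131234, 0.00265961, 0.73401745]), 'rotation': array([[ 0.11897833, -0.54300137,  0.83126029],
       [ 0.99259082,  0.04426276, -0.11315596],
       [ 0.02464997,  0.83856444,  0.54424449]])}
{'clock': 0.1, 'joint_positions': array([ 1.30499159e+00,  1.26343243e-01, -4.05230265e-02,  1.40542226e+00,
        6.78359741e-06,  1.57080202e+00]), 'dq': array([-0.00213893, -0.00042949,  0.00187264,  0.0011795 ,  0.00015897,
        0.00075787]), 'effort': array([-4.09064296e-04, -4.36903131e+01,  3.53604984e+01,  1.36782759e-02,
       -1.47421224e-05,  7.36793879e-06]), 'position': array([0.13781167, 0.50620871, 0.24158665]), 'orientation': array([[-9.64879922e-01,  2.62691030e-01, -3.98525992e-04],
       [ 2.62691332e-01,  9.64878851e-01, -1.43801716e-03],
       [ 6.77509317e-06, -1.49220321e-03, -9.99998887e-01]]), 'wrist_force': array([-0.05373709,  0.57808517,  0.63565427]), 'ft_torque': array([-0.03523376, -0.0034729 , -0.00917845]), 'gripper_width': 0.08557534888222514}
```

View pics/top1.png

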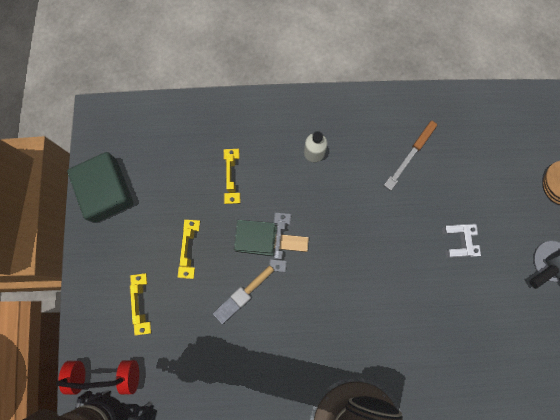

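View pics/scene1.png

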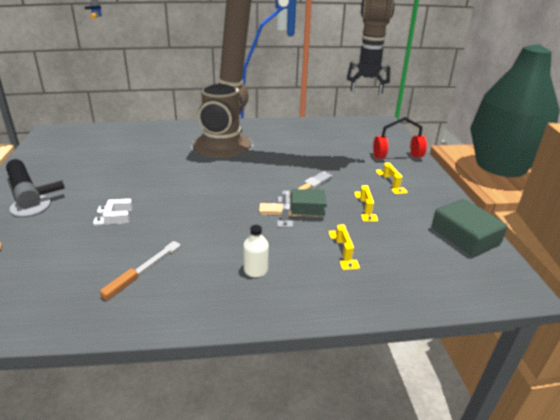

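```bash
python3 - <<'E'
from h import *
z=np.load('pics/top1.npz');im=z['im']
a=cv2.resize(im[205:280,225:325],None,fx=6,fy=6,interpolation=cv2.INTER_CUBIC)[:,:]
b=cv2.resize(im[218:263,440:490],None,fx=3.333,fy=3.333,interpolation=cv2.INTER_CUBIC)
c=np.zeros((600,800,3),np.uint8);c[:450,:600]=a;c[450:450+b.shape[0],:b.shape[1]]=b[:150]
save(c,'crop1')
cm=env.camera_model('top')
for n,u,v,zz in [('board end',307,243,.015),('board mid at gate',289,243,.015),('pocket',475,241,.03),('mouth',449,241,.03),('stack',255,237,.06),('bottle',316,148,.1),('brush handle',270,268,.02)]:
    print(n,proj(cm,u,v,z=zz).round(3),proj(cm,u,v,d=z['d'][v,u]).round(3))
E
```

```text
board end [0.484 0.106 0.015] [0.486 0.105 0.001]
board mid at gate [0.486 0.155 0.015] [0.486 0.155 0.011]
pocket [ 0.468 -0.355  0.03 ] [ 0.471 -0.371 -0.001]
mouth [ 0.471 -0.282  0.03 ] [ 0.475 -0.295 -0.001]
stack [0.499 0.245 0.06 ] [0.5   0.245 0.057]
bottle [0.725 0.075 0.1  ] [0.728 0.074 0.094]
brush handle [0.419 0.21  0.02 ] [0.42  0.21  0.017]
```

View pics/crop1.png

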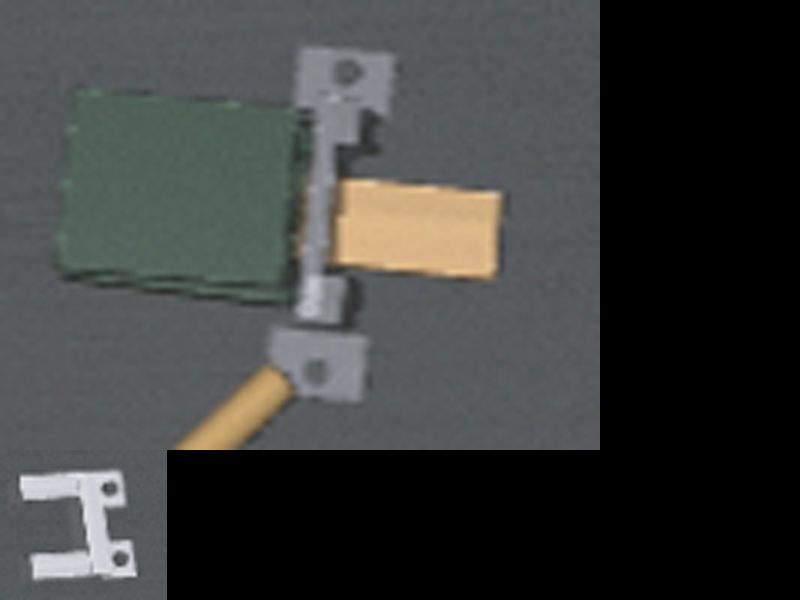

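Request:
{"api": "move_arm", "payload": {
  "commands": [
    [[0, 0, 8], [-44, -31, 0], 0],
    [[0, 0, 16], [-88, -62, 0], 0],
    [[0, 0, 24], [-132, -93, 0], 0],
    [[0, 0, 32], [-176, -124, 0], 0],
    [[0, 0, 40], [-220, -155, 0], 0],
    [[0, 0, 48], [-264, -186, 0], 0],
    [[0, 0, 56], [-308, -217, 0], 0],
    [[0, 0, 64], [-352, -248, 0], 0],
    [[0, 0, 72], [-396, -279, 0], 0],
    [[0, 0, 81], [-439, -311, 0], 0],
    [[0, 0, 81], [-439, -311, 0], 0]
  ]
}}

```text
clock: 1.48
position: [0.4812, 0.0885, 0.2414]
orientation: [[0.114, 0.993, -0.001], [0.993, -0.114, -0.001], [-0.001, -0.001, -1.0]]
wrist_force: [0.2, 0.4, -0.4]
gripper_width: 0.0851
```

```bash
python3 - <<'E'
from h import *
s=env.state();cm=env.camera_model('wrist');im,d=env.snapshot('wrist');save(im,'w1');np.savez('pics/w1.npz',im=im,d=d,p=cm['position'],r=cm['rotation'],K=cm['K'],D=cm['distortion'])
print(s['position'],s['orientation'],cm,s['clock'])
E
```

```text
[0.4812036  0.08849838 0.24135538] [[ 1.14381139e-01  9.93436204e-01 -1.20960233e-03]
 [ 9.93436577e-01 -1.14382054e-01 -7.16079852e-04]
 [-8.49736448e-04 -1.11975717e-03 -9.99999012e-01]] {'K': array([[317.08741624,   0.        , 279.31328612],
       [  0.        , 317.08741624, 204.71849152],
       [  0.        ,   0.        ,   1.        ]]), 'distortion': array([-0.07126234,  0.        ,  0.        ,  0.        ,  0.        ]), 'position': array([0.48943193, 0.15693554, 0.3735503 ]), 'rotation': array([[ 9.93302150e-01,  1.11064856e-01,  3.18659105e-02],
       [-1.15545526e-01,  9.55409402e-01,  2.71739040e-01],
       [-2.64333161e-04, -2.73600936e-01,  9.61843261e-01]])} 1.475
```

View pics/w1.png

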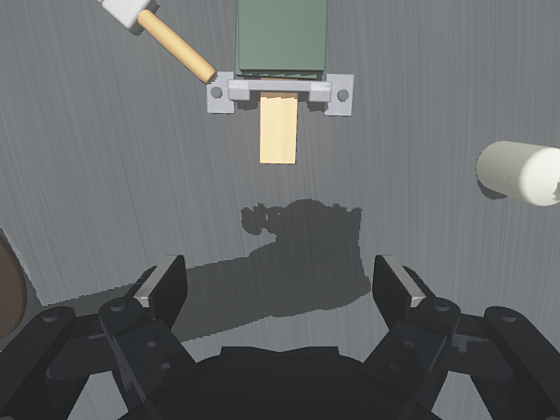

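```bash
python3 - <<'E'
from h import *
z=np.load('pics/w1.npz');cm=dict(K=z['K'],distortion=z['D'],position=z['p'],rotation=z['r'])
P=lambda n,u,v,zz:print(n,(proj(cm,u,v,z=zz)*1e3).round(1), (proj(cm,u,v,d=z['d'][v,u])*1e3).round(1))
im=z['im']
c=np.hstack([cv2.resize(im[68:172,205:360],None,fx=5,fy=5,interpolation=cv2.INTER_CUBIC)]);save(c,'w1c')
P('endL',260,163,.015);P('endR',296,163,.015);P('gL',261,98,.015);P('gR',297,98,.015)
P('bar L front',230,98,.046);P('bar R',329,98,.046);P('bar L top',230,82,.046);P('slab front L',238,70,.06);P('slab R',325,70,.06)
E
```

```text
endL [461.5 107.1  15. ] [4.603e+02 1.050e+02 1.000e-01]
endR [502.  102.3  15. ] [5.026e+02 1.001e+02 5.000e-01]
gL [471.7 177.1  15. ] [471.8 177.1  15.6]
gR [510.4 172.6  15. ] [510.3 172.5  16.4]
bar L front [442.8 179.   46. ] [443.  179.   47.4]
bar R [540.1 167.7  46. ] [540.  167.7  46.5]
bar L top [445.1 194.   46. ] [445.1 194.   46.4]
slab front L [455.9 202.1  60. ] [454.5 204.   46.4]
slab R [536.3 192.8  60. ] [5.452e+02 1.996e+02 5.000e-01]
```

View pics/w1c.png

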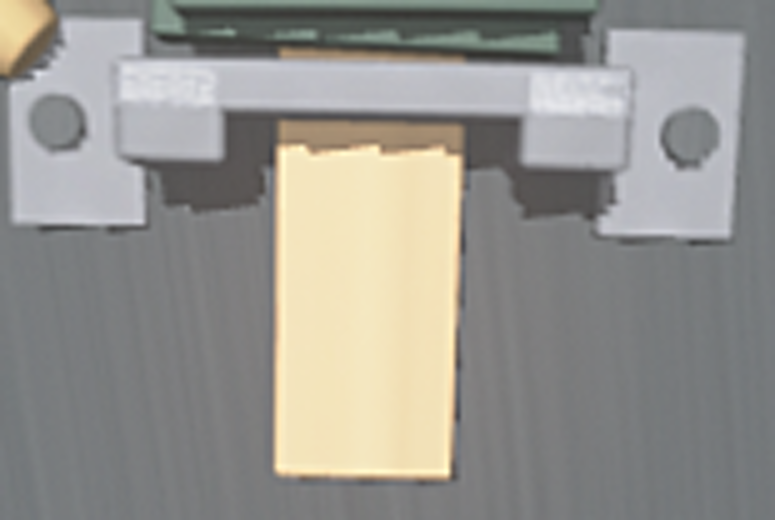

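Request:
{"api": "move_arm", "payload": {
  "commands": [
    [[0, 0, 1], [19, 0, 50], 0],
    [[0, 0, 1], [38, -1, 100], 0],
    [[0, 0, 1], [38, -1, 150], 0],
    [[0, 0, 1], [38, -1, 190], 0],
    [[0, 0, 1], [38, -1, 215], 0],
    [[0, 0, 1], [38, -1, 228], 0.2],
    [[0, 0, 1], [38, -1, 228], 0.35],
    [[0, 0, 1], [38, -1, 228], 0.45],
    [[0, 0, 1], [38, -1, 228], 0.7],
    [[0, 0, 1], [38, -1, 228], 0.7],
    [[0, 0, 1], [38, -1, 228], 0.7]
  ],
  "force": 40
}}

```text
clock: 2.9
position: [0.484, 0.1294, 0.0159]
orientation: [[0.126, 0.992, 0.003], [0.992, -0.126, 0.001], [0.001, 0.002, -1.0]]
wrist_force: [-0.9, 0.2, 6.3]
gripper_width: 0.0386
```

Request:
{"api": "move_arm", "payload": {
  "commands": [
    [[0, 0, 0], [-3, 0, -2], 0.7],
    [[0, 0, 0], [-7, 0, -2], 0.7],
    [[0, 0, 0], [-12, 0, -2], 0.7],
    [[0, 0, 0], [-17, 0, -2], 0.7],
    [[0, 0, 0], [-22, 0, -2], 0.7],
    [[0, 0, 0], [-27, 0, -2], 0.7],
    [[0, 0, 0], [-32, 0, -2], 0.7],
    [[0, 0, 0], [-37, 0, -2], 0.7],
    [[0, 0, 0], [-42, 0, -2], 0.7],
    [[0, 0, 0], [-47, 0, -2], 0.7],
    [[0, 0, 0], [-50, 1, -2], 0.7],
    [[0, 0, 0], [-50, 1, -2], 0.7]
  ],
  "force": 50
}}

```text
clock: 4.4
position: [0.4778, 0.0807, 0.0165]
orientation: [[0.125, 0.992, 0.0], [0.992, -0.125, 0.004], [0.004, -0.0, -1.0]]
wrist_force: [0.2, 7.8, -1.3]
gripper_width: 0.0388
```

```bash
python3 - <<'E'
from h import *
s=env.state();print(s['position'],s['orientation'][:,0],s['wrist_force'],s['ft_torque'])
cm=env.camera_model('wrist');im,d=env.snapshot('wrist')
np.savez('pics/w2.npz',im=im,d=d,p=cm['position'],r=cm['rotation'],K=cm['K'],D=cm['distortion']);save(im,'w2')
E
```

```text
[0.4778182  0.08067987 0.0165328 ] [0.12473287 0.99218234 0.0039902 ] [ 0.20546296  7.79382792 -1.34540312] [ 1.52653616 -0.12291358  0.15386204]
```

View pics/w2.png

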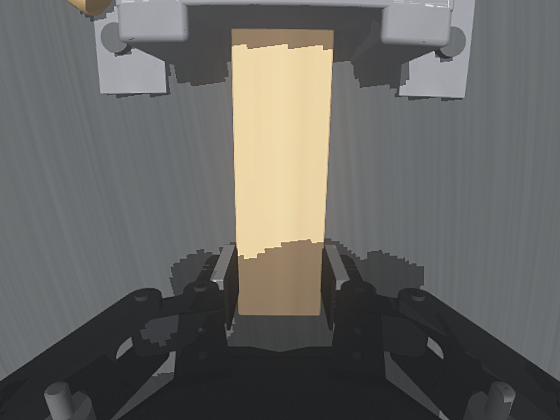

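```bash
cat >> h.py <<'E'
X=np.array([.114,.9935,0]);Y=np.array([.9935,-.114,0])
def G(cm,n,u,v,zz):
    p=proj(cm,u,v,z=zz)*1e3; print(n,'gate x %.1f y %.1f'%(p@X-299.4,p@Y-468.8))
def load(f):
    z=np.load('pics/'+f+'.npz');return z['im'],z['d'],dict(K=z['K'],distortion=z['D'],position=z['p'],rotation=z['r'])
def wsnap(f):
    cm=env.camera_model('wrist');im,d=env.snapshot('wrist');save(im,f)
    np.savez('pics/'+f+'.npz',im=im,d=d,p=cm['position'],r=cm['rotation'],K=cm['K'],D=cm['distortion'])
E
python3 - <<'E'
from h import *
im,d,cm=load('w2')
for n,u,v,z in [('eL',239,315,.015),('eR',320,315,.015),('gL',233,45,.015),('gR',333,45,.015),('bL',235,180,.015),('bR',328.5,180,.015),('postL out',119,35,.046),('postR out',451,35,.046),('postL in',178,43,.03),('postR in',382,43,.03)]: G(cm,n,u,v,z)
p=np.array([477.8,80.7,0]);print(p@X-299.4,p@Y-468.8)
E
```

```text
eL gate x -189.9 y -23.2
eR gate x -190.4 y 16.6
gL gate x -68.7 y -20.1
gR gate x -69.1 y 19.1
bL gate x -122.6 y -21.6
bR gate x -123.1 y 18.6
postL out gate x -71.0 y -50.8
postR out gate x -72.0 y 50.5
postL in gate x -70.6 y -37.4
postR in gate x -71.4 y 34.0
-164.75534999999996 -3.305499999999938
```

Request:
{"api": "move_arm", "payload": {
  "commands": [
    [[0, 0, -0.2], [-4, 0.5, 0], 0.7],
    [[0, 0, -0.4], [-8, 1, 0], 0.7],
    [[0, 0, -0.6], [-12, 1.5, 0], 0.7],
    [[0, 0, -0.8], [-16, 2, 0], 0.7],
    [[0, 0, -1], [-20, 2.5, 0], 0.7],
    [[0, 0, -1.2], [-24, 3, 0], 0.7],
    [[0, 0, -1.2], [-28, 3.4, 0], 0.7],
    [[0, 0, -1.2], [-30, 3.4, 0], 0.7],
    [[0, 0, -1.2], [-30, 3.4, 0], 0.7]
  ]
}}

```text
clock: 5.58
position: [0.4771, 0.0487, 0.0163]
orientation: [[0.105, 0.994, -0.0], [0.994, -0.105, -0.001], [-0.001, -0.0, -1.0]]
wrist_force: [0.3, 0.8, -0.9]
gripper_width: 0.0386
```

```bash
cat > st.py <<'E'
from h import *
s=env.state();p=s['position']*1e3;print('gate x %.1f y %.1f'%(p@X-299.4,p@Y-468.8),s['orientation'][:,0].round(4),'F gx %.1f gy %.1f z %.1f'%(s['wrist_force']@X,s['wrist_force']@Y,s['wrist_force'][2]),s['ft_torque'].round(2),s['clock'])
E
python3 st.py
```

```text
gate x -196.7 y -0.4 [ 1.055e-01  9.944e-01 -9.000e-04] F gx 0.8 gy 0.2 z -0.9 [ 0.06 -0.05  0.  ] 5.575
```

Request:
{"api": "move_arm", "payload": {
  "commands": [
    [[0, 0, 0], [-1, 0, 0], 0.7],
    [[0, 0, 0], [-2, 0, 0], 0.7],
    [[0, 0, 0], [-3, 0, 0], 0.7],
    [[0, 0, 0], [-4, 0, 0], 0.7],
    [[0, 0, 0], [-4, 0, 0], 0.7]
  ]
}}

```text
clock: 6.2
position: [0.4767, 0.045, 0.0163]
orientation: [[0.105, 0.994, -0.0], [0.994, -0.105, -0.0], [-0.0, -0.0, -1.0]]
wrist_force: [0.0, 2.3, -1.3]
gripper_width: 0.0384
```

Request:
{"api": "move_arm", "payload": {
  "commands": [
    [[0, 0, 0], [-1, 0, 0], 0.7],
    [[0, 0, 0], [-2, 0, 0], 0.7],
    [[0, 0, 0], [-2, 0, 0], 0.7]
  ]
}}

```text
clock: 6.58
position: [0.4766, 0.0431, 0.0163]
orientation: [[0.105, 0.994, -0.0], [0.994, -0.105, -0.0], [-0.0, 0.0, -1.0]]
wrist_force: [-0.4, 2.1, -0.4]
gripper_width: 0.0384
```

```bash
python3 st.py
```

```text
gate x -202.3 y -0.2 [ 1.051e-01  9.945e-01 -1.000e-04] F gx 2.0 gy -0.6 z -0.4 [ 0.4  -0.07  0.02] 6.575
```

Request:
{"api": "move_arm", "payload": {
  "commands": [
    [[0, 0, 0], [-0.7, 0, 0], 0.7],
    [[0, 0, 0], [-1.4, 0, 0], 0.7],
    [[0, 0, 0], [-1.4, 0, 0], 0.7]
  ]
}}

```text
clock: 6.95
position: [0.4764, 0.0425, 0.0163]
orientation: [[0.105, 0.994, -0.0], [0.994, -0.105, 0.002], [0.002, -0.0, -1.0]]
wrist_force: [1.0, 6.0, -0.5]
gripper_width: 0.0384
```

Request:
{"api": "move_arm", "payload": {
  "commands": [
    [[0, 0, 0], [-0.7, 0, 0], 0.7],
    [[0, 0, 0], [-1.4, 0, 0], 0.7],
    [[0, 0, 0], [-1.4, 0, 0], 0.7]
  ]
}}

```text
clock: 7.32
position: [0.4764, 0.0424, 0.0163]
orientation: [[0.104, 0.995, 0.0], [0.995, -0.104, 0.005], [0.005, -0.0, -1.0]]
wrist_force: [0.2, 11.8, -0.5]
gripper_width: 0.0385
```

```bash
python3 st.py
```

```text
gate x -203.0 y -0.3 [0.1042 0.9945 0.0051] F gx 11.7 gy -1.2 z -0.5 [ 2.23 -0.14 -0.15] 7.325
```

Request:
{"api": "move_arm", "payload": {
  "commands": [
    [[0, 0, 0], [2, 0, 0], 0.7],
    [[0, 0, 0], [4, 0, 0], 0.7],
    [[0, 0, 0], [4, 1.5, 0], 0.7],
    [[0, 0, 0], [4, 3, 0], 0.7],
    [[0, 0, 0], [4, 4.5, 0], 0.7],
    [[0, 0, 0], [4, 5, 0], 0.7],
    [[0, 0, 0], [4, 5, 0], 0.7]
  ]
}}

```text
clock: 8.2
position: [0.4815, 0.0439, 0.0162]
orientation: [[0.105, 0.994, -0.0], [0.994, -0.105, 0.0], [0.0, -0.0, -1.0]]
wrist_force: [-3.2, -2.3, -0.5]
gripper_width: 0.0389
```

```bash
python3 st.py
```

```text
gate x -200.9 y 4.6 [1.048e-01 9.945e-01 1.000e-04] F gx -2.6 gy -2.9 z -0.5 [-0.32  0.6   0.54] 8.2
```

Request:
{"api": "move_arm", "payload": {
  "commands": [
    [[0, 0, 0], [-1, 0, 0], 0.7],
    [[0, 0, 0], [-2, 0, 0], 0.7],
    [[0, 0, 0], [-3, 0, 0], 0.7],
    [[0, 0, 0], [-3.5, 0, 0], 0.7],
    [[0, 0, 0], [-3.5, 0, 0], 0.7]
  ]
}}

```text
clock: 8.82
position: [0.4818, 0.0403, 0.0165]
orientation: [[0.105, 0.994, 0.001], [0.994, -0.105, 0.0], [0.0, 0.001, -1.0]]
wrist_force: [0.6, 3.1, -1.0]
gripper_width: 0.0385
```

```bash
python3 st.py
```

```text
gate x -204.4 y 5.3 [1.055e-01 9.944e-01 3.000e-04] F gx 3.1 gy 0.2 z -1.0 [ 0.63 -0.13  0.01] 8.825
```

Request:
{"api": "move_arm", "payload": {
  "commands": [
    [[0, 0, 0], [-1, 0, 0], 0.7],
    [[0, 0, 0], [-2, 0, 0], 0.7],
    [[0, 0, 0], [-2, 0, 0], 0.7]
  ]
}}

```text
clock: 9.2
position: [0.4813, 0.0382, 0.0164]
orientation: [[0.105, 0.994, 0.0], [0.994, -0.105, -0.0], [-0.0, 0.0, -1.0]]
wrist_force: [-0.0, 1.9, -1.1]
gripper_width: 0.0385
```

```bash
python3 st.py
```

```text
gate x -206.6 y 5.0 [ 1.053e-01  9.944e-01 -2.000e-04] F gx 1.9 gy -0.2 z -1.1 [ 0.46 -0.24 -0.1 ] 9.2
```

Request:
{"api": "move_arm", "payload": {
  "commands": [
    [[0, 0, 0], [-2, 0, 0], 0.7],
    [[0, 0, 0], [-4, 0, 0], 0.7],
    [[0, 0, 0], [-6, 0, 0], 0.7],
    [[0, 0, 0], [-8, 0, 0], 0.7],
    [[0, 0, 0], [-8, 0, 0], 0.7]
  ]
}}

```text
clock: 9.82
position: [0.4802, 0.03, 0.0163]
orientation: [[0.105, 0.994, -0.0], [0.994, -0.105, -0.001], [-0.001, -0.0, -1.0]]
wrist_force: [-0.2, 1.4, -0.7]
gripper_width: 0.0383
```

```bash
python3 st.py
```

```text
gate x -214.9 y 4.8 [ 1.054e-01  9.944e-01 -6.000e-04] F gx 1.4 gy -0.4 z -0.7 [ 0.26 -0.04  0.06] 9.825
```

Request:
{"api": "move_arm", "payload": {
  "commands": [
    [[0, 0, 0], [-2, 0, 0], 0.7],
    [[0, 0, 0], [-4, 0, 0], 0.7],
    [[0, 0, 0], [-6, 0, 0], 0.7],
    [[0, 0, 0], [-8, 0, 0], 0.7],
    [[0, 0, 0], [-10, 0, 0], 0.7],
    [[0, 0, 0], [-10, 0, 0], 0.7]
  ]
}}

```text
clock: 10.58
position: [0.4792, 0.0201, 0.0163]
orientation: [[0.105, 0.994, -0.0], [0.994, -0.105, -0.0], [-0.0, -0.0, -1.0]]
wrist_force: [-0.3, -0.5, -0.4]
gripper_width: 0.0385
```

```bash
python3 st.py
```

```text
gate x -224.8 y 4.9 [ 1.054e-01  9.944e-01 -4.000e-04] F gx -0.5 gy -0.3 z -0.4 [-0.07  0.05  0.01] 10.575
```

Request:
{"api": "move_arm", "payload": {
  "commands": [
    [[0, 0, 0], [-2, 0, 0], 0.7],
    [[0, 0, 0], [-5, 0, 0], 0.7],
    [[0, 0, 0], [-8, 0, 0], 0.7],
    [[0, 0, 0], [-11, 0, 0], 0.7],
    [[0, 0, 0], [-14, 0, 0], 0.7],
    [[0, 0, 0], [-17, 0, 0], 0.7],
    [[0, 0, 0], [-20, 0, 0], 0.7],
    [[0, 0, 0], [-24, 0, 0], 0.7],
    [[0, 0, 0], [-28, 0, 0], 0.7],
    [[0, 0, 0], [-34, 0, 0], 0.7],
    [[0, 0, 0], [-40, 0, 0], 0.7],
    [[0, 0, 0], [-50, 0, 0], 0.7],
    [[0, 0, 0], [-60, 0, 0], 0.7],
    [[0, 0, 0], [-70, 0, 0], 0.7],
    [[0, 0, 0], [-80, 0, 0], 0.7],
    [[0, 0, 0], [-80, 0, 0], 0.7]
  ]
}}

```text
clock: 12.58
position: [0.4707, -0.0599, 0.0163]
orientation: [[0.106, 0.994, 0.0], [0.994, -0.106, -0.0], [-0.0, 0.0, -1.0]]
wrist_force: [0.1, -0.3, -0.9]
gripper_width: 0.0386
```

```bash
python3 st.py; python3 - <<'E'
from h import *
wsnap('w3')
im,d=env.snapshot('top');np.savez('pics/top2.npz',im=im,d=d)
a=cv2.resize(im[200:280,220:360],None,fx=4,fy=4,interpolation=cv2.INTER_CUBIC)
w=cv2.imread('pics/w3.png')[:,:,::-1]
b=cv2.resize(w[:,:],None,fx=.66,fy=.66)
c=np.zeros((600,560,3),np.uint8);c[:320]=a;c[320:597,:370]=b[:277,:370];save(c,'c3')
E
```

```text
gate x -305.3 y 5.7 [ 1.063e-01  9.943e-01 -2.000e-04] F gx -0.3 gy 0.1 z -0.9 [-0.03 -0.05  0.04] 12.575
```

View pics/c3.png

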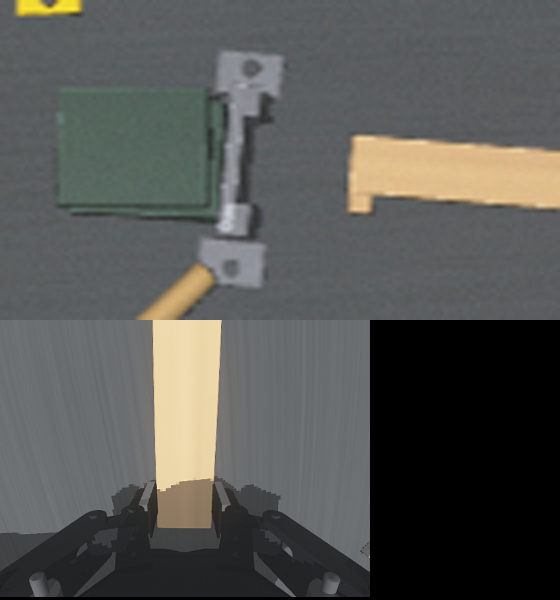

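Request:
{"api": "move_arm", "payload": {
  "commands": [
    [[0, 0, 0], [0, 0, 0], 0],
    [[0, 0, 0], [0, 0, 0], 0],
    [[0, 0, 0], [0, 0, 0], 0],
    [[0, 0, 0], [0, 0, -50], 0],
    [[0, 0, 0], [0, 0, -100], 0],
    [[0, 0, 0], [-20, 2, -150], 0],
    [[0, 0, 0], [-70, 7, -185], 0],
    [[0, 0, 0], [-120, 12, -190], 0],
    [[0, 0, 0], [-170, 17, -190], 0],
    [[0, 0, 0], [-220, 22, -190], 0],
    [[0, 0, 0], [-270, 27, -190], 0],
    [[0, 0, 0], [-320, 30, -190], 0],
    [[0, 0, 0], [-320, 30, -190], 0],
    [[0, 0, 0], [-320, 30, -190], 0]
  ]
}}

```text
clock: 14.42
position: [0.4669, -0.3802, 0.206]
orientation: [[0.105, 0.994, -0.0], [0.994, -0.105, 0.001], [0.001, -0.001, -1.0]]
wrist_force: [-0.5, 0.3, -0.3]
gripper_width: 0.0854
```

```bash
python3 st.py; python3 - <<'E'
from h import *
wsnap('w4')
E
```

```text
gate x -623.9 y 38.4 [1.053e-01 9.944e-01 8.000e-04] F gx 0.3 gy -0.5 z -0.3 [ 0.07 -0.05  0.  ] 14.425
```

View pics/w4.png

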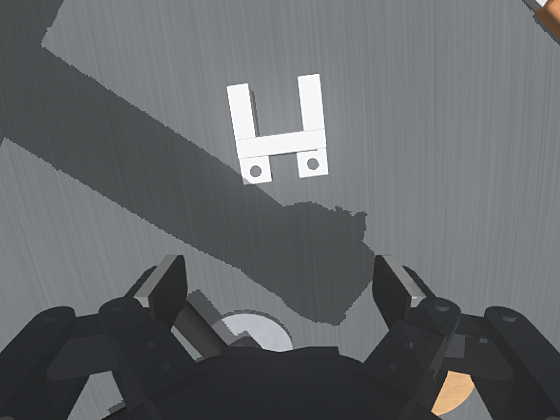

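```bash
python3 - <<'E'
from h import *
im,d,cm=load('w4')
save(cv2.resize(im[68:168,222:334],None,fx=6,fy=6,interpolation=cv2.INTER_CUBIC),'w4c')
E
```

```text
(no output)
```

View pics/w4c.png

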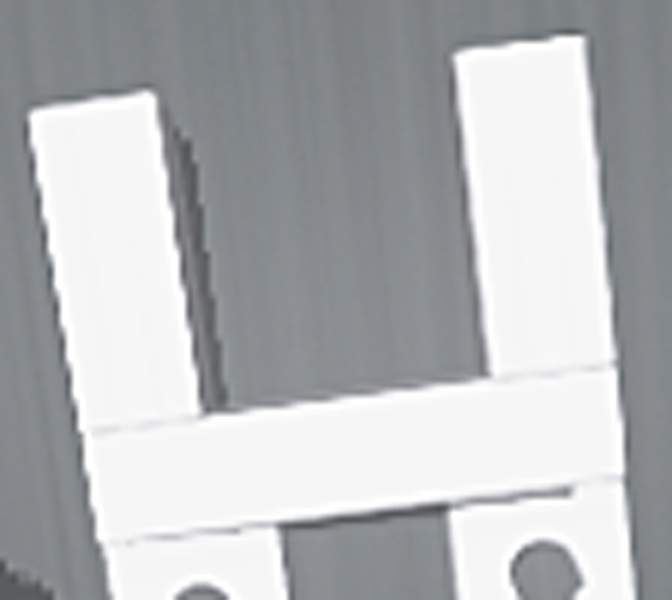

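```bash
python3 - <<'E'
from h import *
im,d,cm=load('w4')
f=lambda x,y,z=.03:(proj(cm,222+x/6-.4,68+y/6-.4,z=z)*1e3)[:2]
a,b,c,e=f(154,92),f(203,415),f(455,52),f(491,378)
print(a,b,c,e)
print('len',np.linalg.norm(b-a),np.linalg.norm(e-c))
print('depth z',proj(cm,237,100,d=d[100,237]))
u=(b-a)/np.linalg.norm(b-a)+(e-c)/np.linalg.norm(e-c);w=b+0;u2=(e-b)/np.linalg.norm(e-b)
u/=np.linalg.norm(u);n=np.array([u[1],-u[0]])
print('axis',u,np.degrees(np.arctan2(u[0],-u[1])),'gap',(c-a)@n,(e-b)@n,'wallnormal check',u2@u)
o=(b+e)/2;print('origin',o,'mouthmid',(a+c)/2,'home',o-95*u)
# board axis seen in w3
im,d,cm=load('w3')
g=(im[:,:,0].astype(int)-im[:,:,2]>35)
for v in(30,80,130,180,230):
    us=np.where(g[v,150:420])[0]+150
    l,r=proj(cm,us.min(),v,z=.015)*1e3,proj(cm,us.max(),v,z=.015)*1e3
    print(v,l[:2].round(1),r[:2].round(1),((l+r)/2)[:2].round(1))
E
```

```text
[ 448.23567725 -279.49051824] [ 449.65703432 -328.96474055] [ 494.70743171 -278.63804751] [ 495.78963572 -328.08596629]
len 49.49463536284844 49.45975977090864
depth z [ 0.43675801 -0.29348321  0.02997132]
axis [ 0.02529909 -0.99967993] 1.4496859603422922 gap -46.478446830096814 -46.14006777701537 wallnormal check 0.006255178519379248
origin [ 472.72333502 -328.52535342] mouthmid [ 471.47155448 -279.06428288] home [ 470.31992113 -233.55576038]
30 [463.6  42.6] [502.9  38.4] [483.2  40.5]
80 [461.1  24.2] [500.3  20. ] [480.7  22.1]
130 [458.7   4.7] [498.1   0.5] [478.4   2.6]
180 [456.5 -16.1] [495.8 -20.4] [476.2 -18.3]
230 [453.7 -38.8] [492.9 -43. ] [473.3 -40.9]
```

Request:
{"api": "move_arm", "payload": {
  "commands": [
    [[0, 0, 0], [50, -4, 0], 0],
    [[0, 0, 0], [110, -8, 0], 0],
    [[0, 0, 0], [170, -12, 0], 0],
    [[0, 0, 0], [230, -17, 0], 0],
    [[0, 0, 0], [290, -21, 0], 0],
    [[0, 0, 0], [350, -26, 10], 0],
    [[0, 0, 0], [395, -29, 50], 0],
    [[0, 0, 0], [410, -30, 100], 0],
    [[0, 0, 0], [410, -30, 145], 0],
    [[0, 0, 0], [410, -30, 175], 0],
    [[0, 0, 0], [410, -30, 190], 0.1],
    [[0, 0, 0], [410, -30, 190], 0.3],
    [[0, 0, 0], [410, -30, 190], 0.45],
    [[0, 0, 0], [410, -30, 190], 0.7],
    [[0, 0, 0], [410, -30, 190], 0.7],
    [[0, 0, 0], [410, -30, 190], 0.7]
  ],
  "force": 40
}}

```text
clock: 16.48
position: [0.4815, 0.0305, 0.018]
orientation: [[0.105, 0.994, 0.003], [0.994, -0.105, 0.001], [0.001, 0.003, -1.0]]
wrist_force: [-1.4, 1.1, 7.1]
gripper_width: 0.0389
```

```bash
python3 st.py; python3 - <<'E'
from h import *
wsnap('w5')
E
```

```text
gate x -214.2 y 6.1 [1.053e-01 9.944e-01 9.000e-04] F gx 1.0 gy -1.6 z 7.1 [0.13 0.28 0.05] 16.475
```

View pics/w5.png

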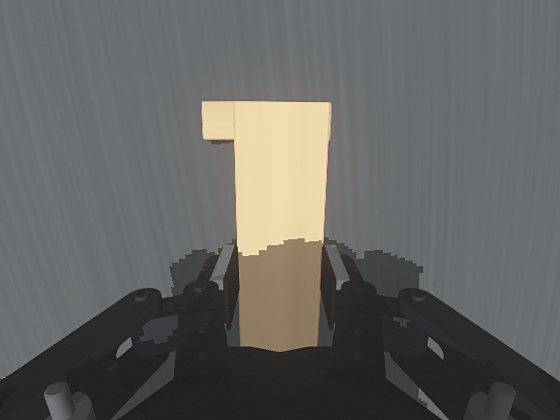

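```bash
python3 - <<'E'
from h import *
im,d,cm=load('w5');s=env.state();p=s['position'][:2]*1e3;R=s['orientation'];tx,ty=R[:2,0],R[:2,1]
for u in(237,330): print((proj(cm,u,101,z=.015)*1e3).round(1))
m=(proj(cm,283,101,z=.015)*1e3)[:2];L=(m-p)@tx;print('cleat end ahead',L,'grip-centre',95-L)
off=95-L
ax=np.array([-.035,.9994]);home=np.array([468.1,-233.6])
for k in(65,0):
    t=home+ax*(k+off); dl=t-p;print(k,t,'shift',dl@tx,dl@ty)
E
```

```text
[472.5 106.5  15. ]
[510.4 102.4  15. ]
cleat end ahead 74.52587587834974 grip-centre 20.474124121650263
65 [ 465.10840566 -148.17716035] shift -179.40814779934908 2.4985053006005487
0 [ 467.38340566 -213.13816035] shift -243.7691206378433 11.596384051954404
```

Request:
{"api": "move_arm", "payload": {
  "commands": [
    [[0, 0, 0], [0, 0, -8], 0.7],
    [[0, 0, 0], [0, 0, -15], 0.7],
    [[0, 0, -1], [-15, 0, -18], 0.7],
    [[0, 0, -3], [-45, 1, -18], 0.7],
    [[0, 0, -5], [-80, 1, -18], 0.7],
    [[0, 0, -7], [-115, 2, -18], 0.7],
    [[0, 0, -8], [-150, 2, -18], 0.7],
    [[0, 0, -8], [-172, 2.5, -18], 0.7],
    [[0, 0, -8], [-179, 2.5, -18], 0.7],
    [[0, 0, -8], [-179, 2.5, -14], 0.7],
    [[0, 0, -8], [-179, 2.5, -8], 0.7],
    [[0, 0, -8], [-179, 2.5, -4], 0.7],
    [[0, 0, -8], [-179, 2.5, -1], 0.7],
    [[0, 0, -8], [-179, 2.5, -1], 0.7]
  ]
}}

```text
clock: 18.27
position: [0.464, -0.1473, 0.018]
orientation: [[-0.035, 0.999, 0.0], [0.999, 0.035, 0.0], [0.0, 0.0, -1.0]]
wrist_force: [-4.0, 1.9, 7.5]
gripper_width: 0.0387
```

```bash
python3 st.py; python3 - <<'E'
from h import *
print(env.state()['position'])
im,d=env.snapshot('top');np.savez('pics/top3.npz',im=im,d=d)
save(cv2.resize(im[195:290,350:500],None,fx=5,fy=5,interpolation=cv2.INTER_CUBIC),'t3')
E
```

```text
gate x -392.8 y 8.9 [-3.510e-02  9.994e-01  5.000e-04] F gx 1.5 gy -4.1 z 7.5 [ 0.41  0.51 -0.02] 18.275
[ 0.46395817 -0.14725916  0.01799546]
```

View pics/t3.png

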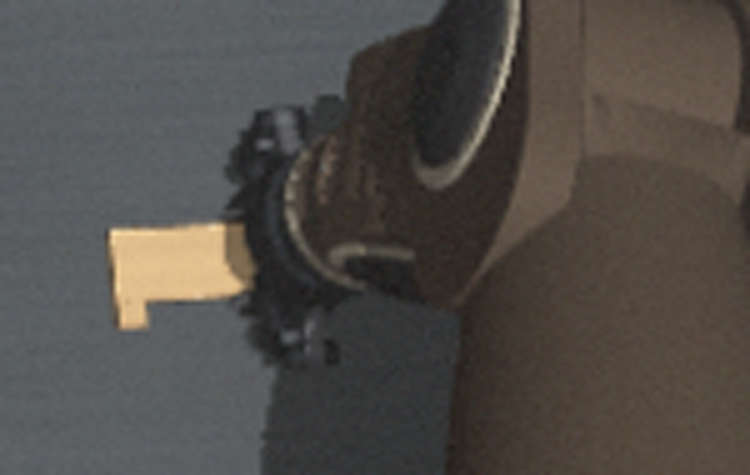

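Request:
{"api": "move_arm", "payload": {
  "commands": [
    [[0, 0, 0], [0, 0.5, -1.5], 0.7],
    [[0, 0, 0], [-4, 0.5, -1.5], 0.7],
    [[0, 0, 0], [-8, 0.5, -1.5], 0.7],
    [[0, 0, 0], [-12, 0.5, -1.5], 0.7],
    [[0, 0, 0], [-16, 0.5, -1.5], 0.7],
    [[0, 0, 0], [-20, 0.5, -1.5], 0.7],
    [[0, 0, 0], [-24, 0.5, -1.5], 0.7],
    [[0, 0, 0], [-24, 0.5, -1.5], 0.7]
  ]
}}

```text
clock: 19.32
position: [0.4654, -0.1723, 0.0188]
orientation: [[-0.034, 0.999, 0.0], [0.999, 0.034, -0.0], [-0.0, 0.0, -1.0]]
wrist_force: [0.6, -0.5, -1.8]
gripper_width: 0.0384
```

```bash
python3 st.py; python3 -c "
from h import *
print(env.state()['position'])"
```

```text
gate x -417.5 y 13.2 [-3.400e-02  9.994e-01 -4.000e-04] F gx -0.4 gy 0.6 z -1.8 [-0.05 -0.15  0.11] 19.325
[ 0.46540601 -0.1722833   0.01884412]
```

Request:
{"api": "move_arm", "payload": {
  "commands": [
    [[0, 0, 0], [-4, 0, 0], 0.7],
    [[0, 0, 0], [-8, 0, 0], 0.7],
    [[0, 0, 0], [-12, 0, 0], 0.7],
    [[0, 0, 0], [-16, 0, 0], 0.7],
    [[0, 0, 0], [-20, 0, 0], 0.7],
    [[0, 0, 0], [-24, 0, 0], 0.7],
    [[0, 0, 0], [-28, 0, 0], 0.7],
    [[0, 0, 0], [-32, 0, 0], 0.7],
    [[0, 0, 0], [-34, 0, 0], 0.7],
    [[0, 0, 0], [-34, 0, 0], 0.7]
  ]
}}

```text
clock: 20.58
position: [0.4664, -0.2059, 0.0188]
orientation: [[-0.034, 0.999, -0.0], [0.999, 0.034, 0.0], [0.0, -0.0, -1.0]]
wrist_force: [-0.1, -0.2, -1.8]
gripper_width: 0.0383
```

```bash
python3 st.py
```

```text
gate x -450.8 y 18.1 [-0.0342  0.9994  0.    ] F gx -0.2 gy -0.0 z -1.8 [-0.04 -0.02  0.  ] 20.575
```

Request:
{"api": "move_arm", "payload": {
  "commands": [
    [[0, 0, 0], [-1, 0, 0.7], 0.7],
    [[0, 0, 0], [-2.5, 0, 0.7], 0.7],
    [[0, 0, 0], [-4, 0, 0.7], 0.7],
    [[0, 0, 0], [-5, 0, 0.7], 0.7],
    [[0, 0, 0], [-5, 0, 0.7], 0.7]
  ]
}}

```text
clock: 21.2
position: [0.4666, -0.2109, 0.0181]
orientation: [[-0.034, 0.999, 0.0], [0.999, 0.034, -0.0], [-0.0, 0.0, -1.0]]
wrist_force: [-0.1, 0.5, 0.0]
gripper_width: 0.0387
```

Request:
{"api": "move_arm", "payload": {
  "commands": [
    [[0, 0, 0], [-1, 0, 0], 0.7],
    [[0, 0, 0], [-1.5, 0, 0], 0.7],
    [[0, 0, 0], [-1.5, 0, 0], 0.7]
  ]
}}

```text
clock: 21.58
position: [0.4667, -0.2124, 0.0181]
orientation: [[-0.034, 0.999, 0.0], [0.999, 0.034, -0.0], [-0.0, 0.0, -1.0]]
wrist_force: [-0.1, 0.1, -1.2]
gripper_width: 0.0386
```

Request:
{"api": "move_arm", "payload": {
  "commands": [
    [[0, 0, 0], [-0.7, 0, 0.3], 0.7],
    [[0, 0, 0], [-1.5, 0, 0.3], 0.7],
    [[0, 0, 0], [-1.5, 0, 0.3], 0.7]
  ]
}}

```text
clock: 21.95
position: [0.467, -0.2137, 0.0181]
orientation: [[-0.035, 0.999, 0.001], [0.999, 0.035, 0.0], [0.0, 0.001, -1.0]]
wrist_force: [1.2, 2.6, 3.3]
gripper_width: 0.0387
```

Request:
{"api": "move_arm", "payload": {
  "commands": [
    [[0, 0, 0], [-0.7, 0, 0], 0.7],
    [[0, 0, 0], [-1.2, 0, 0], 0.7],
    [[0, 0, 0], [-1.2, 0, 0], 0.7]
  ]
}}

```text
clock: 22.32
position: [0.4669, -0.2137, 0.018]
orientation: [[-0.035, 0.999, 0.001], [0.999, 0.035, 0.003], [0.003, 0.001, -1.0]]
wrist_force: [-0.3, 7.8, 5.7]
gripper_width: 0.0386
```

Request:
{"api": "move_arm", "payload": {
  "commands": [
    [[0, 0, 0], [0.7, 0, -0.3], 0.7],
    [[0, 0, 0], [0.7, 0, -0.3], 0.7],
    [[0, 0, 0], [0.7, 0, -0.3], 0.3],
    [[0, 0, 0], [0.7, 0, -0.3], 0],
    [[0, 0, 0], [0.7, 0, -0.3], 0],
    [[0, 0, 0], [0.7, 0, -0.3], 0],
    [[0, 0, 0], [0.7, 0, -30], 0],
    [[0, 0, 0], [0.7, 0, -80], 0],
    [[0, 0, 0], [0.7, 0, -130], 0],
    [[0, 0, 0], [-50, 0, -180], 0],
    [[0, 0, 0], [-100, 0, -190], 0],
    [[0, 0, 0], [-150, 0, -190], 0],
    [[0, 0, 0], [-150, 0, -190], 0],
    [[0, 0, 0], [-150, 0, -190], 0]
  ]
}}

```text
clock: 24.08
position: [0.4716, -0.3647, 0.2073]
orientation: [[-0.034, 0.999, -0.001], [0.999, 0.034, 0.001], [0.001, -0.001, -1.0]]
wrist_force: [0.1, 0.1, -0.3]
gripper_width: 0.0857
```

```bash
python3 st.py; python3 - <<'E'
from h import *
wsnap('w6'); im,d,cm=load('w6')
t,td=env.snapshot('top')
c=np.zeros((600,560,3),np.uint8)
c[:420]=im;c[420:600,:]=cv2.resize(t[210:270,225:410],(560,180),interpolation=cv2.INTER_CUBIC)
save(c,'c6')
E
```

```text
gate x -608.0 y 41.3 [-3.380e-02  9.994e-01  9.000e-04] F gx 0.1 gy 0.1 z -0.3 [ 0.06  0.05 -0.04] 24.075
```

View pics/c6.png

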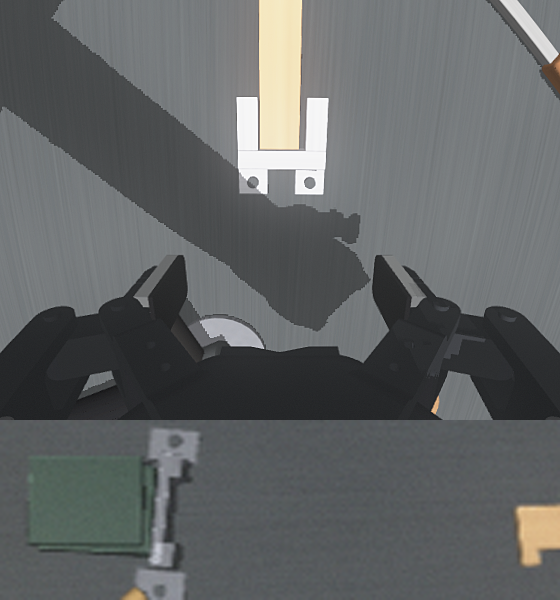

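```bash
python3 - <<'E'
from h import *
t,td=env.snapshot('top');cm=env.camera_model('top')
for u,v in[(240,226),(265,226),(240,248),(265,248),(400,240)]: print('top',(proj(cm,u,v,d=td[v,u])*1e3).round(1))
im,d,cm=load('w6')
for u,v in[(280,10),(280,60),(270,120),(290,120),(280,146)]: print('board',(proj(cm,u,v,d=d[v,u])*1e3).round(1))
col=[(v,(proj(cm,280,v,d=d[v,280])*1e3).round(1)[1:]) for v in range(143,158)];print(col)
print(env.job_done())
E
```

```text
top [533.1 285.8  43.6]
top [529.8 218.4  47.6]
top [473.6 286.8  44.7]
top [471.6 220.5  40. ]
top [ 481.9 -151.3   11.9]
board [ 467.  -200.    15.5]
board [ 468.4 -244.1   14.7]
board [ 460.4 -300.6   15.4]
board [ 480.2 -299.9   15.4]
board [ 471.1 -325.7   17. ]
[(143, array([-322.7,   17.8])), (144, array([-323.9,   15.7])), (145, array([-324.9,   15. ])), (146, array([-325.7,   17. ])), (147, array([-326.9,   15.7])), (148, array([-328. ,   14.9])), (149, array([-328.9,   15.9])), (150, array([-296. ,  339.6])), (151, array([-329.3,   30.5])), (152, array([-330.4,   29.4])), (153, array([-331.4,   29.2])), (154, array([-332.2,   30.4])), (155, array([-333.1,   30.8])), (156, array([-334. ,   31.6])), (157, array([-335.1,   30.9]))]
the job is handed in; nothing more can be done
None
```

The board is lying flat in the aluminium pocket, home against the end wall. I handed the job in at about 24 s of the 72 s.

- **Drawing the board:** I gripped it near the plain end and drew it slowly through the gate opening. The cleat caught on a post with about 12 N on the wrist, within the 15 N limit. The twist at the wrist pointed to the robot-side post, so I backed off about 2 mm and eased the board 5 mm the other way. The cleat then passed with 3 N or less.
- **Laying it in the pocket:** I regripped near the middle, carried the board to the mouth, lowered it and slid it in with almost no side force. I pushed it against the wall at about 8 N, released it and retreated clear.

**Last checks:**
- **Board:** its top reads 15–16 mm along most of its length, with noise up to 18 mm near the wall. The camera sees it up to the wall's face with no gap.
- **Slabs:** they settled flat behind the stop. Four points on the top slab read 40–48 mm against the 45 mm expected. That spread looks like depth noise, but I did not recheck it. The slabs are a few millimetres out of line with each other and look slightly turned relative to the stop, so the stack is only roughly square.
- **Brush, bottle and chisel:** I planned the moves to stay clear of them, and no unexpected forces showed. I did not measure their positions again at the end.
- **Disagreement:** the wrist camera read board angles about 0.8° off the gripper's own. I allowed for this when aiming for the pocket.

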